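# Zero the dial gauge and hold the magnifier over its dial

## Task

Zero the dial gauge that is set up against the steel block on the iron plate: turn its bezel until the zero mark (the broad wedge) stands at the needle, and let go. Then take the hand magnifier by its handle and hold it level over the dial, the lens centred on the dial and at its focal height, which is marked by the scriber's point of the surface gauge: lens centre as high as the point. Finish while holding it still there in the gripper, touching nothing else with it; do not knock it against the set-up on the plate, and do not disturb the surface gauge.

Things in the scene. Friction and masses are not known exactly. Their poses are not given: they have to be found in the camera images.
- dial_centre (a point): Centre of the top of the dial gauge, on its bezel's vertical axis, 114 mm above the bench. The gauge lies face up, fixed by a rod under its back to a magnetic stand whose post, 105 mm off on the far side, ends 19 mm above this point. The stem sticks out level to the right, its top 20 mm below this point, and touches a steel block 67 mm from the axis, whose top is 8 mm below this point
- bezel: Knurled steel bezel, 58 mm in diameter, 13 mm tall, with the white dial plate that turns with it about the vertical; the case below is 53 mm wide. Origin on its axis at its underside, x axis towards the zero mark. Turns stiffly (0.08 N m) either way, stays where it is left; starts 15 to 85 degrees counter-clockwise (from above) of the needle
- zero_mark (a point): Point of the zero mark on the dial, 21 mm from the axis, at the height of the bezel's top; the mark is a solid black wedge 9 mm long and 5 mm wide at the rim, pointing inward; all other divisions are thin lines
- needle_tip (a point): Tip of the thin black needle of the gauge, 21 mm from the axis, at the height of the bezel's top. The needle has a short broad tail on the other side. It does not move with the bezel
- magnifier: Hand magnifier lying flat on the bench: round lens in a steel rim 72 mm in diameter and 14 mm thick, and a straight black handle 20 mm wide and 16 mm thick with flat sides. Origin under the lens centre on its underside, z up, the handle lies along its -x from 47 to 152 mm from the origin. About 110 g, its centre of mass some 65 to 75 mm from the lens centre, towards the handle
- lens_centre (a point): Centre of the magnifier's lens, 7 mm above the magnifier's underside
- handle_grip (a point): Good place to grip the handle, near the balance point: 80 mm from the lens centre along the handle, 8 mm above its underside, mid-thickness
- surface_gauge: Surface gauge (scribing block), loose, standing on the left part of the iron plate: dark steel base 84 x 60 x 28 mm, upright spindle 9 mm in diameter to 200 mm above the base's underside, 230 mm above the bench, 0.95 kg. Origin under the centre of the base, z up, x towards where the scriber points
- scriber_point (a point): Point of the thin level scriber rod clamped to the surface gauge's spindle, 84 mm ahead of the spindle (and 12 mm to one side), pointing roughly past the dial and ending about 90 to 140 mm short of its axis; its height marks the focal height for the lens centre, some 55 to 86 mm above the top of the dial
- surface_plate: Fixed iron plate 260 x 400 x 30 mm; on it the gauge with its stand, and a steel block 51 x 25 x 76 mm (x, y, z) right of the gauge. Origin under its centre, x away from the robot, y to the left; its place and its yaw (within 15 degrees) vary. The dial's axis is at x -45, y -35 mm
Mind the look-alikes: they are no part of the job. Leave any orange or turquoise look-alike of the surface_gauge alone.

How it is judged (in metres and radians):
On the way, in this order (a step that is already met when the one before it is completed fails the run):
1. the bezel is turned so that the zero mark stands at the needle, and let go (distance between zero_mark and needle_tip below 0.0022 m and contact force between the fingers and bezel below 0.2 N), for 0.2 s.
2. the magnifier is picked up (height (world z) of lens_centre above 0.05 m and contact force between the fingers and magnifier above 1 N), for 0.2 s.
At the end, for the whole second after the job is handed in: Zero mark within 2.2 mm (6 degrees) of needle tip; magnifier held still by the handle (grasp over 45 mm from lens centre), touching nothing else, lens centre within 10 mm of the dial axis and 6 mm of the scriber point's height, level within 7 degrees; scriber point within 6 mm of its start (distance between zero_mark and needle_tip below 0.0022 m and horizontal distance between lens_centre and dial_centre below 0.01 m and z of lens_centre in the frame of scriber_point between -0.006 and 0.006 m and angle between magnifier's own z axis and vertical below 0.12 rad and linear speed of magnifier below 0.02 m/s and contact force between the fingers and magnifier above 1 N and horizontal distance between the grasp point and lens_centre above 0.045 m and contact force between magnifier and surface_plate below 0.2 N and contact force between magnifier and surface_gauge below 0.2 N and distance of scriber_point from where it was at the start of the episode below 0.006 m); the arm keeps its last pose, push and grip.
It fails at once if the surface gauge is knocked or its scriber shifted by more than 6 mm (distance of scriber_point from where it was at the start of the episode above 0.006 m).
It fails at once if the magnifier is knocked against the dial gauge or its stand (contact force between magnifier and surface_plate above 3 N).
It also fails if it takes over 72 s, if anything falls off the work surface, if the arm or the gripper's body presses on something with over 40 N, if the wrist force passes 120 N, or if a joint passes its speed limit or range.

## Robot

A 6-joint arm with a two-finger parallel gripper is mounted at the origin on the work surface. World frame = base frame: x ahead of the robot, y to its left, z up, the work surface at z = 0. Lengths are in mm, angles in degrees, forces in N, time in s.
With the tool pointing down it reaches from about 275 to 750 mm from the base axis. Payload 10.2 kg.
Tool frame: the origin (TCP) lies at the very end of the fingers, on their centre line; the grasp point (between the pads) lies 19 mm behind it; z points along the fingers, y is the line along which they close (so a half turn about z gives the same grasp; the last joint's range is limited). The gripper opens to 88 mm and grips with 3 to 60 N. Pads are 18 mm wide; open, the fingers measure 123 mm over their backs; the gripper's body (75 mm by 187 mm) begins 45 mm behind the grasp point.
Start: joints at [62.544, 17.928, 85.812, -0, 76.261, -12.8], TCP at [132.848, 507.92, 238.72] pointing down, gripper open.
Joint ranges: [-168.41, 168.41], [-55.51, 124.54], [10.69, 146.95], [-70.63, 250.63], [1, 178], [-165.06, 165.06]. Speed limits (degrees/s): [136.94, 136.94, 172.46, 180, 180, 180].

## Interface

Orientations are given as [roll, pitch, yaw] about the fixed x, y, z axes, in that order (R = Rz(yaw) Ry(pitch) Rx(roll)).
In Python, from workcell import * gives the robot as it stands. The module is installed in compiled form; this text tells all that it offers.
- The arm moves only by the tool apply_moves, never from a script. Its argument "moves" is one flat list of numbers, 5 for each row, row after row: the gripper's target within -1 to 1 (fully open at 1, half-way at 0, shut at -1), then the shift along the world's x, y, z in mm, then the turn about the world's z in degrees. A call has 1 to 10 rows; each row shifts and turns the commanded pose from where the row before left it; what a row does not reach is not made up. A row lasts 1/12 s, in which the tool goes at most 41.7 mm and 7.16 degrees, less where a joint would pass 70% of its speed; a pose out of reach is approached as far as the arm can. A call is refused whole if a number of a shift passes 41.7 or a number of a turn 7.16, either way. A call with a gripper value outside its range is refused whole. The fingers move at their own pace and stop on an object; the grip force is fixed at half the most. Time passes only in rows, so rows that do not move let the fingers close. It gives the time, the measured TCP pose, the force, the opening and the grip force at its end, in the units of the state.
- read_state(): the state, without advancing time (a new reading comes with each control period).
- snapshot(name): name is "scene" or "side" or "wrist"; returns a dict with "frame" (384x512x3 uint8, blue, green, red), "K" (3x3 intrinsics, pixels), "D" ([k1, k2, p1, p2, k3] as OpenCV has them; the pictures are not rectified), "rvec" (rotation vector, rad) and "tvec" (3), from world to camera coordinates, as OpenCV has them. Camera axes: x right, y down, z forward; pixel columns grow to the right and rows downward; lengths in mm; the calibration is good to about 2 mm. A picture is of the moment at which its call begins. There is no depth.
- close_job(): hands the job in; it is judged then, once.
The state is a dict: "clock": time; "joints": joint angles; "qd": joint speeds; "joint_torque": joint torques, N m; "ee_pos": TCP position; "ee_rot": TCP orientation; "contact_force": force on the tool from outside, world axes, zero at the start; "wrist_torque": the same for the moment, N m; "grip_width": finger opening in mm; "gripper_force": force on a finger pad.
Only numpy, scipy, OpenCV 4.12 (cv2) and the standard library are available. Lean on these libraries where they do the work, as an engineer would, in place of code of your own. Each camera call takes 0.05 s, during which the arm holds its last target. There are 200 camera calls.

## Working session

There is one attempt and no reset: what is moved stays moved. The work goes in short steps, Python scripts to look and compute and a tool call to move; the robot and the scene stay as the last step left them, time stands still between calls to the robot, and variables do not carry over. Pictures are saved under pics/ and viewed, at most 10 in all, crops included, and the job is handed in when it is done.

Besides the shell and the picture viewer there is one more tool, called as name(argument=value, ...) on one line, values as JSON. apply_moves: Moves the arm, as the interface text tells. Its arguments: {"type":"object","properties":{"moves":{"type":"array","items":{"type":"number"}}},"required":["moves"]}

```bash
mkdir -p pics; cat > h.py <<'E'
from workcell import *
import numpy as np, cv2, pickle
def snap(n,save=None):
    s=snapshot(n)
    if save: cv2.imwrite('pics/%s.png'%save,s['frame'])
    pickle.dump({k:s[k] for k in s},open('pics/%s.pkl'%(save or n),'wb'))
    return s
def load(n): return pickle.load(open('pics/%s.pkl'%n,'rb'))
def ray(s,uv):
    p=cv2.undistortPoints(np.array([[uv]],float),np.array(s['K'],float),np.array(s['D'],float))[0,0]
    R=cv2.Rodrigues(np.array(s['rvec'],float))[0]; t=np.array(s['tvec'],float).ravel()
    return -R.T@t, R.T@np.array([p[0],p[1],1.])
def atz(s,uv,z):
    c,d=ray(s,uv); return c+d*(z-c[2])/d[2]
def proj(s,P):
    return cv2.projectPoints(np.array(P,float).reshape(-1,3),np.array(s['rvec'],float),np.array(s['tvec'],float),np.array(s['K'],float),np.array(s['D'],float))[0][:,0]
def tri(obs):
    A=np.zeros((3,3));b=np.zeros(3)
    for s,uv in obs:
        c,d=ray(s,uv); d/=np.linalg.norm(d); M=np.eye(3)-np.outer(d,d); A+=M;b+=M@c
    return np.linalg.solve(A,b)
E
python3 - <<'E'
from h import *
for n in ['scene','side','wrist']:
    s=snap(n,n+'0'); print(n,ray(s,(256,192)))
a=[cv2.imread('pics/%s0.png'%n) for n in ['scene','side']]
cv2.imwrite('pics/both.png',np.vstack([cv2.resize(x,(400,300)) for x in a]))
print(read_state())
E
```

```text
scene (array([ 719.68663039, -451.80944564,  778.20681989]), array([-0.35080381,  0.557538  , -0.75258061]))
side (array([ 334.05479781, -614.86248174,  719.88546223]), array([ 0.1286388 ,  0.74092763, -0.65915401]))
wrist (array([ 64.98293941, 525.53142592, 384.00551298]), array([ 0.25621213, -0.06774005, -0.9642759 ]))
{'clock': 0.15, 'joints': array([ 6.25441284e+01,  1.79505355e+01,  8.58402124e+01, -1.69077297e-04,
        7.62603301e+01, -1.27997737e+01]), 'qd': array([-0.04748282, -0.0525044 , -0.25336265, -0.11795407,  0.08978152,
        0.18541364]), 'joint_torque': array([ 2.53372709e-03, -4.02301848e+01, -2.52317208e+01,  6.94723846e-02,
        3.44044471e-02, -6.45646719e-05]), 'ee_pos': array([132.76886286, 507.76730469, 238.33128639]), 'ee_rot': array([-1.79950155e+02, -1.11559188e-02,  1.65343938e+02]), 'contact_force': array([-0.02241498,  0.53298071,  1.06825945]), 'wrist_torque': array([ 0.02433167, -0.00562484,  0.01116229]), 'gripper_force': 0.0, 'grip_width': 87.80124113722674}
```

View pics/scene0.png

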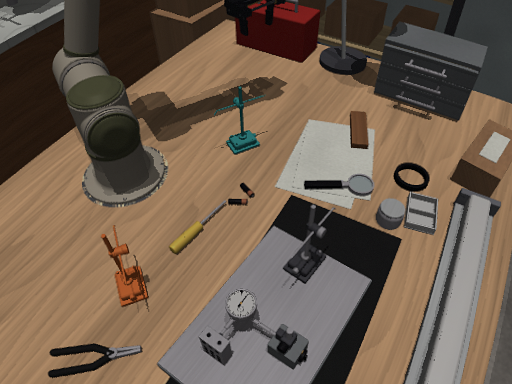

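View pics/side0.png

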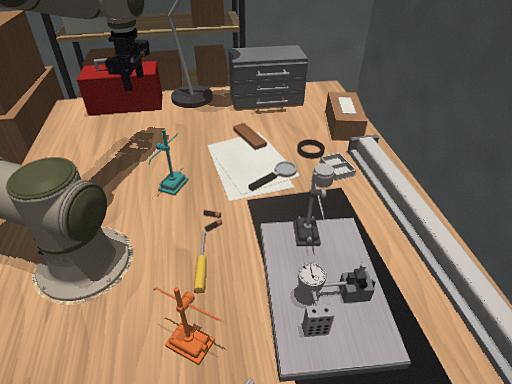

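Scene view: the dial is at (241,304), the dark surface gauge at (310,245) and the magnifier at (340,184). In the side view they are at (312,276), (307,230) and (273,177).
Look-alikes: orange gauge (130,280) and turquoise gauge (242,140) in scene, both left alone. The black ring (411,177) and the round tin (390,213) could be taken for the lens, but neither has a handle. I choose the dark gauge on the iron plate and the magnifier with the black handle, and check them in a crop.

```bash
python3 - <<'E'
from h import *
def c(n,x,y,w,h,f=None):
    return cv2.resize(cv2.imread('pics/%s0.png'%n)[y:y+h,x:x+w],(400,300),interpolation=cv2.INTER_CUBIC)
a=np.hstack([c('scene',275,195,80,60),c('side',280,165,80,60)])
a=np.vstack([a,np.hstack([c('scene',210,270,80,60),c('side',280,250,80,60)])])
cv2.imwrite('pics/crop1.png',a)
s,d=load('scene0'),load('side0')
D=tri([(s,(241,304)),(d,(312,276))]);print('dial',D, atz(s,(241,304),114),atz(d,(312,276),114))
print('lens',atz(s,(360,184),7),atz(d,(285,169),7),'hend',atz(s,(305,184),8),atz(d,(251,187),8))
E
```

```text
dial [ 524.50598897 -203.9762554   107.70061466] [ 526.32160824 -206.27152469  114.        ] [ 522.55569971 -208.24168063  114.        ]
lens [587.19650722 284.60326827   7.        ] [585.85752266 284.53117105   7.        ] hend [459.19914361 208.91640757   8.        ] [461.6225192  210.73269388   8.        ]
```

View pics/crop1.png

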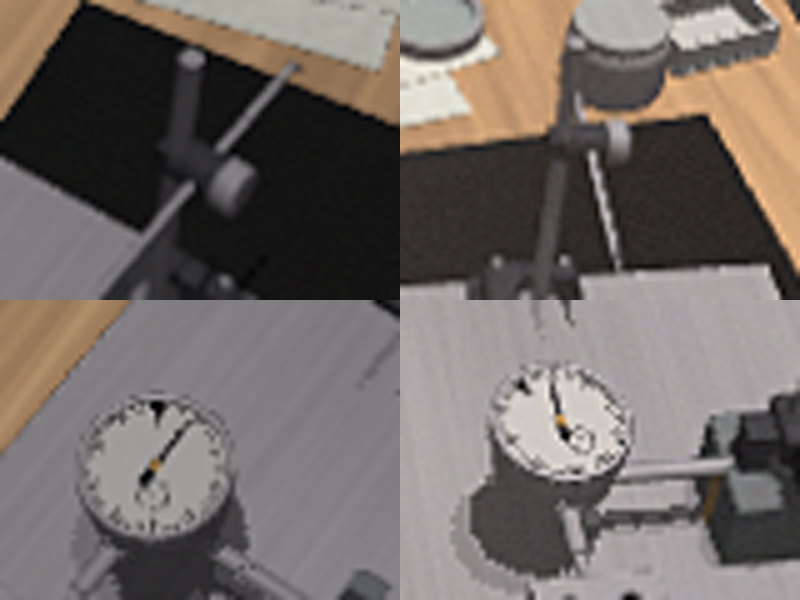

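The dark gauge's scriber runs down and left from (333,208) in scene. In side it ends near (324,218). The dial shows the wedge about 40° counter-clockwise of the needle. Next I move above the dial for a wrist view.

apply_moves(moves=[1,19.6,-35.5,6,-3.7,1,19.6,-35.5,6,-3.7,1,19.6,-35.5,6,-3.7,1,19.6,-35.5,6,-3.7,1,19.6,-35.5,6,-3.7,1,19.6,-35.5,6,-3.7,1,19.6,-35.5,6,-3.7,1,19.6,-35.5,6,-3.7,1,19.6,-35.5,6,-3.7,1,19.6,-35.5,6,-3.7])

```text
clock: 0.98
ee_pos: [329.1, 151.0, 299.1]
ee_rot: [180.0, 0.0, 128.2]
contact_force: [0.6, 0.5, -0.6]
grip_width: 88.0
gripper_force: 0.0
```

apply_moves(moves=[1,19.6,-35.5,0,-3.7,1,19.6,-35.5,0,-3.7,1,19.6,-35.5,0,-3.7,1,19.6,-35.5,0,-3.7,1,19.6,-35.5,0,-3.7,1,19.6,-35.5,0,-3.7,1,19.6,-35.5,0,-3.7,1,19.6,-35.5,0,-3.7,1,19.6,-35.5,0,-3.7,1,0,0,0,0])

```text
clock: 1.82
ee_pos: [506.7, -171.8, 296.6]
ee_rot: [-179.9, -0.0, 94.6]
contact_force: [-0.4, 0.1, -0.8]
grip_width: 88.1
gripper_force: 0.0
```

```bash
python3 - <<'E'
from h import *
r=read_state();print(r['clock'],r['ee_pos'],r['ee_rot'],r['joints'])
w=snap('wrist','w1'); s=snap('scene','scene1'); d=snap('side','side1')
print(ray(w,(256,192)),proj(w,[524,-207,114]))
c=lambda a,x,y:cv2.resize(a['frame'][y:y+60,x:x+80],(400,300),interpolation=cv2.INTER_CUBIC)
S,Dd=load('scene0'),load('side0')
W=w['frame']
cv2.imwrite('pics/v2.png',np.vstack([cv2.resize(W,(800,600))[:600]])[:600])
cv2.imwrite('pics/v3.png',np.vstack([np.hstack([c(S,265,225),c(Dd,280,165)]),np.hstack([c(s,265,225),c(S,320,165)])]))
E
```

```text
1.8167 [ 506.70700253 -171.76162887  296.61828264] [-1.79881824e+02 -2.04508995e-02  9.46010027e+01] [-3.12551836e+01  1.73120261e+01  7.80281217e+01 -5.28670389e-02
  8.47676141e+01 -3.58513366e+01]
(array([ 501.28681721, -102.07239287,  442.40140942]), array([ 0.01971645, -0.26364792, -0.96444928])) [[268.05313485 204.94191422]]
```

View pics/v2.png

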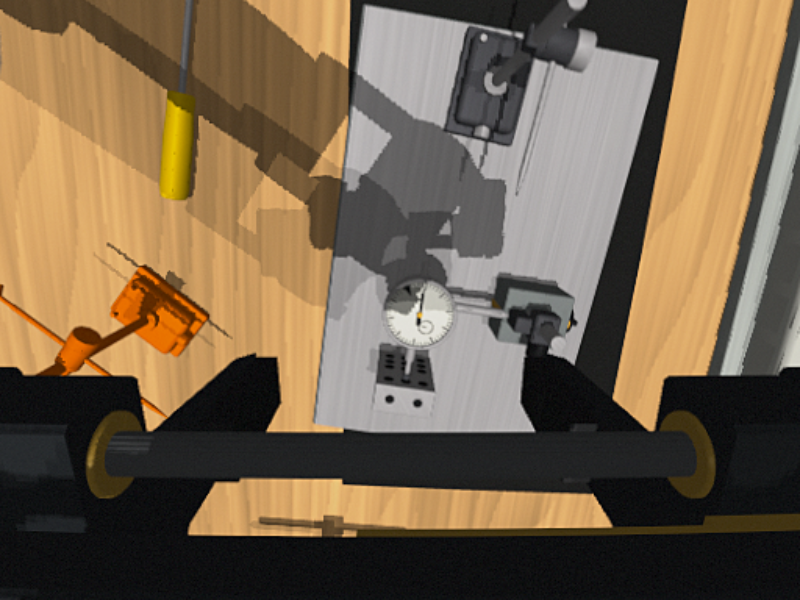

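View pics/v3.png

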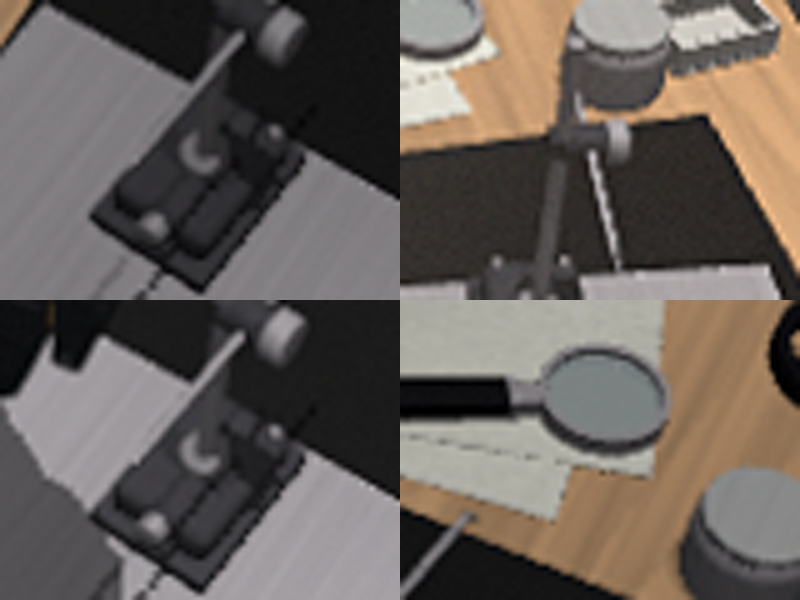

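```bash
python3 - <<'E'
from h import *
w,s,d=load('w1'),load('scene0'),load('side1')
def c(a,x,y,ww=40,hh=30,lo=60,hi=200):
    p=a['frame'][y:y+hh,x:x+ww].astype(float); p=np.clip((p-lo)/(hi-lo)*255,0,255).astype(np.uint8)
    return cv2.resize(p,(400,300),interpolation=cv2.INTER_NEAREST)
cv2.imwrite('pics/v4.png',np.vstack([np.hstack([c(d,306,203,lo=100),c(s,270,232)]),np.hstack([c(w,312,100,lo=100),c(w,244,178,50,38,30,230)])]))
E
```

```text
(no output)
```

View pics/v4.png

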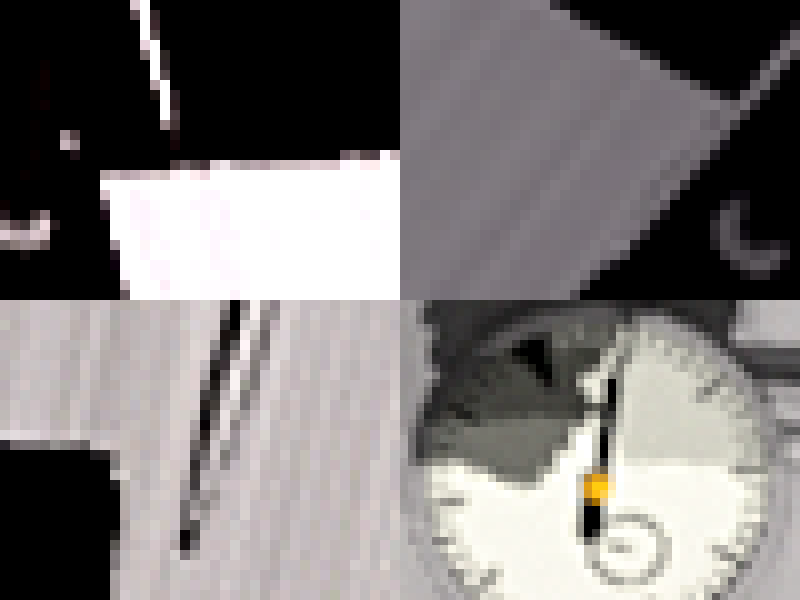

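```bash
python3 - <<'E'
from h import *
w,s,d=load('w1'),load('scene0'),load('side0')
for a in [(330.5,124.5),(330.8,123.5),(331.2,122)]:
  for b in [(323.3,216),(323.4,217)]:
    P=tri([(w,a),(d,b)]);print(P,proj(w,P)-a,proj(d,P)-b,proj(s,P))
c=atz(w,(268.6,201.8),114);z=atz(w,(262.6,188.8),114);n=atz(w,(270.6,187.9),114)
ang=lambda p:np.degrees(np.arctan2(*(p-c)[1::-1]))
print(c,'zero',ang(z),np.linalg.norm(z-c),'needle',ang(n),np.linalg.norm(n-c))
f=lambda u:(u[0]*.64,u[1]*.64)
for a,b in [((362,6),(315,422)),((362,6),(658,58))]:
  A=atz(w,f(a),30);B=atz(w,f(b),30);print(A,B,np.degrees(np.arctan2(*(B-A)[1::-1])),np.linalg.norm(B-A))
print('spindle top',tri([(w,f((494,78))),(s,(303,256))]))
print('dial from scene0',[atz(s,(210+155/5,270+163/5),114),atz(d,(280+160/5,250+121/5),114)])
E
```

```text
[ 569.69079703 -105.21236165  177.77670946] [[0.30699196 0.08575646]] [[-0.13341299  0.02102128]] [[289.75681184 254.8843744 ]]
[ 570.42028919 -105.23542343  174.6510739 ] [[0.22543641 0.06290346]] [[-0.09883722  0.01555226]] [[290.02236429 255.99047263]]
[ 570.09199251 -104.31688822  176.82354915] [[0.31993036 0.08920884]] [[-0.13915577  0.02190629]] [[290.16029964 254.89452983]]
[ 570.82750683 -104.32944864  173.68112954] [[0.23844409 0.06641216]] [[-0.1046303   0.01644898]] [[290.42936151 256.00090459]]
[ 570.67204691 -102.97213108  175.39104613] [[0.36218442 0.10078929]] [[-0.15775825  0.02476311]] [[290.75280927 254.90470905]]
[ 571.41638385 -102.96883168  172.22330344] [[0.28081028 0.07805579]] [[-0.12339583  0.01934317]] [[291.02703499 256.01144596]]
[ 524.29380407 -202.94242088  114.        ] zero 118.98417234550128 17.96416427772863 needle 87.4724975071921 17.62197990585542
[458.15311182  33.80175376  30.        ] [ 431.01775002 -355.15820533   30.        ] -93.99071087100488 389.90534445087445
[458.15311182  33.80175376  30.        ] [712.19035817  16.77786949  30.        ] -3.8338493883602873 254.60702104422867
spindle top [567.23970861 -19.9111538   55.36607245]
dial from scene0 [array([ 524.83947355, -203.92618863,  114.        ]), array([ 523.78913468, -203.94249948,  114.        ])]
```

Scriber tip is at about (570,-104,175), dial axis at about (524,-203.5), and the zero needs about 31.5° clockwise.

apply_moves(moves=[1,9,-16,0,5.2,1,8.7,-15.5,0,5.2,1,0,0,-35,0,1,0,0,-35,0,1,0,0,-35,0,1,0,0,-35,0,1,0,0,0,0,1,0,0,0,0])

```text
clock: 2.63
ee_pos: [522.6, -196.9, 159.2]
ee_rot: [-179.9, -0.1, 105.5]
contact_force: [-1.0, -0.2, -0.2]
grip_width: 88.0
gripper_force: 0.0
```

```bash
python3 - <<'E'
from h import *
r=read_state();print(r['clock'],r['ee_pos'],r['ee_rot'],r['contact_force'])
w=snap('wrist','w2'); d=snap('side','side2')
D=d['frame'];p=np.round(proj(w,[524.3,-203.4,114])[0]).astype(int);print(p)
c=lambda a,x,y,ww,hh:cv2.resize(a[max(y,0):y+hh,max(x,0):x+ww],(400,300),interpolation=cv2.INTER_CUBIC)
cv2.imwrite('pics/v5.png',np.vstack([np.hstack([c(w['frame'],p[0]-50,p[1]-38,100,75),c(D,240,180,160,120)]),np.hstack([c(w['frame'],256,0,256,192),c(w['frame'],0,0,512,384)])]))
E
```

```text
2.6333 [ 522.63205106 -196.91746699  159.17452021] [-1.79942306e+02 -7.37838599e-02  1.05529439e+02] [-0.98165893 -0.21158704 -0.18491892]
[256 224]
```

View pics/v5.png

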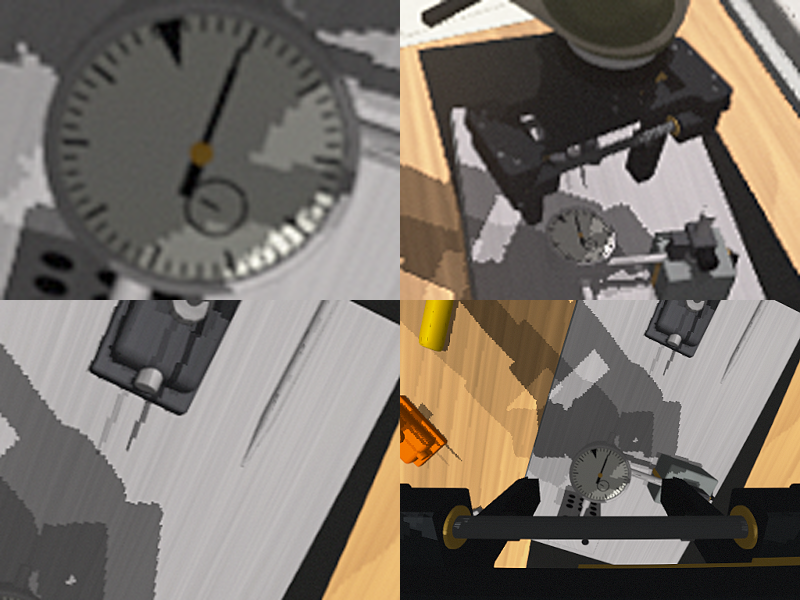

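```bash
python3 - <<'E'
from h import *
w1,w,d=load('w1'),load('w2'),load('side0')
P=tri([(w1,(330.6,124)),(w,(410.9,105.6)),(d,(323.3,216.5))]);print(P,[proj(a,P) for a in (w1,w,d)])
for o in ([(w1,(330.6,124)),(w,(410.9,105.6))],[(w,(410.9,105.6)),(d,(323.3,216.5))]): print(tri(o))
c=atz(w,(256.25,224.25),114)
ang=lambda p,h=114:(lambda q:(np.degrees(np.arctan2(*(q-c)[1::-1])),np.linalg.norm(q-c)))(atz(w,p,h))
print(c,ang((269.3,194)),ang((251,202.3)),ang((247.5,191.5)),'tail',ang((253,234.5)))
E
```

```text
[ 569.66116069 -105.74070665  175.8758927 ] [array([[330.16716671, 125.09807102]]), array([[414.27938053, 102.9165453 ]]), array([[323.11003669, 216.81888166]])]
[ 572.4648996  -105.29225923  167.46463285]
[ 568.43253597 -107.48792396  178.20841178]
[ 524.52078024 -203.28033224  114.        ] (np.float64(83.62325688340752), np.float64(24.554429781740247)) (np.float64(118.14035820582816), np.float64(17.0785715724649)) (np.float64(119.55993168673427), np.float64(25.35236791999373)) tail (np.float64(-90.92084044241327), np.float64(8.397230640913724))
```

apply_moves(moves=[1,1.8,-6.4,0,0,1,0,0,-20,0,1,0,0,-20,0,1,0,0,-19,0,1,0,0,0,0,1,0,0,0,0])

```text
clock: 3.23
ee_pos: [525.2, -204.9, 100.8]
ee_rot: [180.0, 0.0, 105.4]
contact_force: [-0.6, -0.3, 0.2]
grip_width: 88.2
gripper_force: 0.0
```

apply_moves(moves=[1,-0.7,1.5,0,0,1,0,0,0,0,-1,0,0,0,0,-1,0,0,0,0,-1,0,0,0,0,-1,0,0,0,0,-1,0,0,0,0,-1,0,0,0,0])

```text
clock: 3.9
ee_pos: [524.0, -203.0, 99.8]
ee_rot: [-180.0, 0.0, 105.4]
contact_force: [-1.3, -0.9, 1.9]
grip_width: 57.5
gripper_force: 30.0
```

apply_moves(moves=[-1,0,0,0,-5,-1,0,0,0,-5,-1,0,0,0,-5,-1,0,0,0,-5,-1,0,0,0,-5,-1,0,0,0,-5,-1,0,0,0,-4,-1,0,0,0,0,-1,0,0,0,0])

```text
clock: 4.65
ee_pos: [524.0, -203.0, 99.8]
ee_rot: [-180.0, 0.0, 71.6]
contact_force: [-1.5, -0.3, 1.5]
grip_width: 57.4
gripper_force: 30.0
```

apply_moves(moves=[1,0,0,0,0,1,0,0,0,0,1,0,0,0,0,1,0,0,0,0,1,0,0,0,0,1,0,0,25,0,1,0,0,30,0,1,0,0,0,0,1,0,0,0,0])

```text
clock: 5.4
ee_pos: [524.6, -203.3, 156.0]
ee_rot: [179.8, 0.0, 71.5]
contact_force: [-0.4, -0.6, 0.3]
grip_width: 87.9
gripper_force: 0.0
```

```bash
python3 - <<'E'
from h import *
r=read_state();print(r['clock'],r['ee_pos'],r['ee_rot'],r['contact_force'])
w=snap('wrist','w3'); 
p=np.round(proj(w,[524.4,-203.4,114])[0]).astype(int);q=np.round(proj(w,[570,-105,175])[0]).astype(int);print(p,q)
c=lambda a,x,y,ww,hh:cv2.resize(a[max(y,0):max(y,0)+hh,x:x+ww],(400,300),interpolation=cv2.INTER_CUBIC)
# rectified top view of dial, 60mm square, 5 px/mm; world x right, y up
g=np.arange(300)/5-30
def top(w):
    X,Y=np.meshgrid(524.4+g,-203.4-g);uv=proj(w,np.stack([X,Y,0*X+114],-1)).reshape(300,300,2).astype(np.float32)
    return cv2.remap(w['frame'],uv[...,0],uv[...,1],cv2.INTER_CUBIC)
x0=min(max(q[0]-60,0),512-120);y0=max(q[1]-45,0);print(x0,y0)
w1=load('w1')
cv2.imwrite('pics/v6.png',np.vstack([np.hstack([top(w),np.zeros((300,100,3),np.uint8),c(w['frame'],x0,y0,120,90)]),np.hstack([c(load('w2')['frame'],380,70,80,60),c(w1['frame'],300,85,60,45)])]))
E
```

```text
5.4 [ 524.59164076 -203.27336391  155.9979009 ] [1.79831343e+02 4.16909094e-02 7.14602897e+01] [-0.440112   -0.63260504  0.31949424]
[256 217] [286  18]
226 0
```

View pics/v6.png

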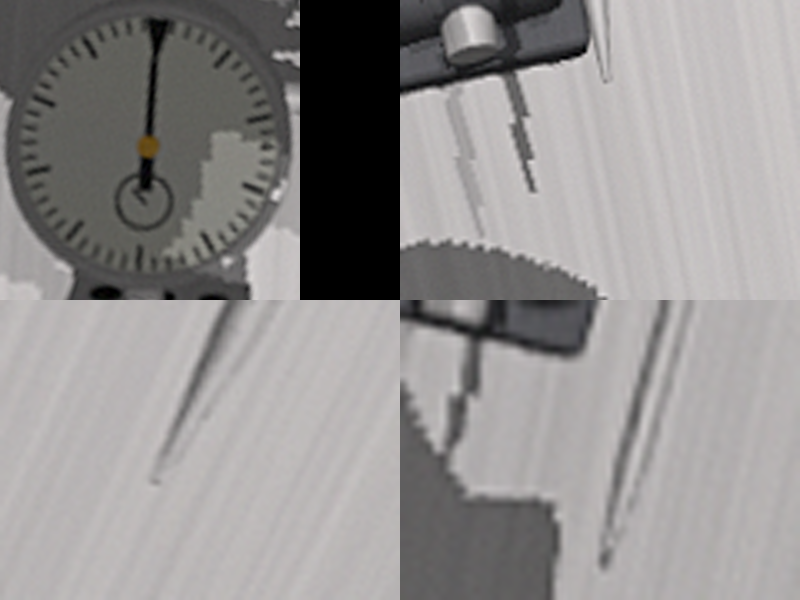

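The dial view shows the wedge at (158,30) lined up with the needle. The scriber tip is at w3 (288,24.5) and w1 (330.5,125).

```bash
python3 - <<'E'
from h import *
w1,w2,w3,d=[load(n) for n in ('w1','w2','w3','side0')]
o=[(w1,(330.3,124.9)),(w3,(287.8,24.3)),(d,(323.3,216.6)),(w2,(410.6,106.3))]
for k in ([0,1,2],[0,1],[0,2],[1,2],[1,3],[0,1,2,3]): 
    P=tri([o[i] for i in k]);print(k,P.round(1),[ (proj(o[i][0],P)[0]-o[i][1]).round(1) for i in range(4)])
s=load('scene0')
print('lens',atz(s,(320+203/5,165+98/5),14),atz(s,(320+203/5,165+98/5),10))
E
```

```text
[0, 1, 2] [ 569.7 -106.5  176.6] [array([0. , 1.1]), array([-1.1, -3.7]), array([0. , 0.2]), array([ 4. , -1.6])]
[0, 1] [ 571.7 -105.7  167.3] [array([-0.2,  0. ]), array([ 0.4, -0.4]), array([0.2, 2.9]), array([-2. , -1.4])]
[0, 2] [ 569.9 -105.6  176.3] [array([0.2, 0.1]), array([-1.6, -6. ]), array([-0.1,  0. ]), array([ 4.8, -3.6])]
[1, 2] [ 569.  -108.5  179.4] [array([-0.3,  3.4]), array([-0.7,  0. ]), array([0.1, 0. ]), array([4.1, 2.3])]
[1, 3] [ 570.7 -106.8  171.8] [array([-0.3,  1.3]), array([-0., -0.]), array([0.2, 1.8]), array([-0.,  0.])]
[0, 1, 2, 3] [ 569.5 -106.8  176.3] [array([-0.3,  1.3]), array([-1.6, -2.6]), array([-0.1,  0.4]), array([ 2.9, -1.2])]
lens [590.58266734 276.69242607  14.        ] [589.90691329 280.50553976  10.        ]
```

apply_moves(moves=[1,0,0,37,0,1,0,0,37,0,1,-20,0,30,0,1,-30,0,26,0,1,-30,0,0,0,1,0,0,0,0,1,0,0,0,0,1,0,0,0,0])

```text
clock: 6.12
ee_pos: [444.3, -203.0, 283.8]
ee_rot: [-179.9, -0.0, 71.4]
contact_force: [0.8, 0.6, 0.4]
grip_width: 88.2
gripper_force: 0.0
```

```bash
python3 -c "
from h import *
w=snap('wrist','wA');r=read_state();print(r['ee_pos'],r['qd'].round(2),proj(w,[570,-106,173]))"
```

```text
[ 444.54235904 -202.96688882  283.7250276 ] [ 0.27  0.39 -0.37 -0.15  0.09 -0.03] [[362.95541527  37.6706553 ]]
```

apply_moves(moves=[1,33,0,0,0,1,33,0,0,0,1,33,0,0,0,1,33,0,0,0,1,33,0,0,0,1,33,0,0,0,1,0,0,0,0,1,0,0,0,0,1,0,0,0,0])

```text
clock: 6.92
ee_pos: [642.0, -202.7, 283.6]
ee_rot: [-179.9, -0.0, 71.5]
contact_force: [0.3, -0.1, -1.3]
grip_width: 88.1
gripper_force: 0.0
```

```bash
python3 - <<'E'
from h import *
a=load('wA');w=snap('wrist','wB');r=read_state();print(r['ee_pos'],r['qd'].round(2))
ims=[]
for s,P in ((a,[570,-106,173]),(w,[570,-106,173]),(a,[569,-121,30]),(w,[524.4,-203.4,114])):
    p=np.round(proj(s,P)[0]).astype(int);x,y=max(p[0]-25,0),max(p[1]-20,0);print(p,x,y)
    ims.append(cv2.resize(s['frame'][y:y+45,x:x+60],(400,300),interpolation=cv2.INTER_CUBIC))
cv2.imwrite('pics/v7.png',np.vstack([np.hstack(ims[:2]),np.hstack(ims[2:])]))
E
```

```text
[ 641.67059513 -202.80098561  284.48765911] [-0.5  -1.6   0.39  0.02  0.11 -0.03]
[363  38] 338 18
[144 116] 119 96
[326  78] 301 58
[162 209] 137 189
```

View pics/v7.png

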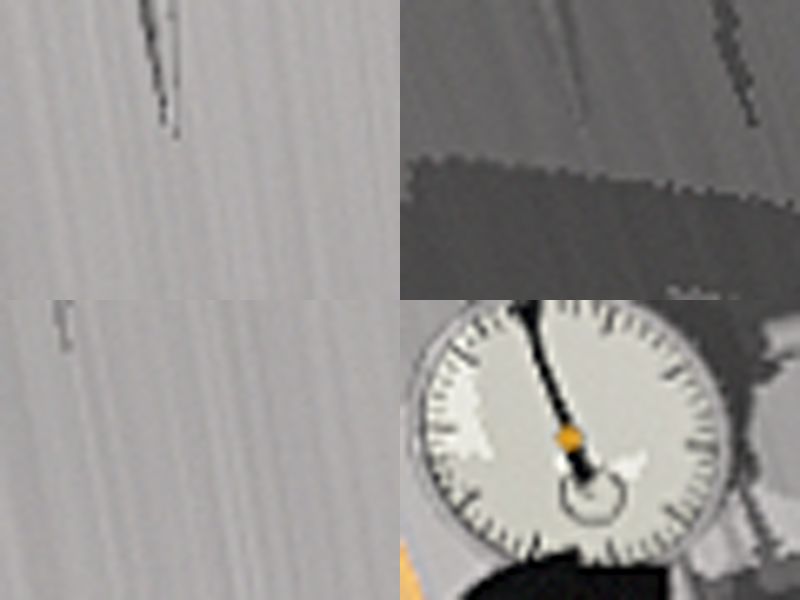

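```bash
python3 - <<'E'
from h import *
o=[(load('wA'),(364.1,38.2)),(load('wB'),(146.7,114.5)),(load('w1'),(330.3,124.9)),(load('w3'),(287.8,24.3)),(load('w2'),(410.6,106.3)),(load('side0'),(323.3,217))]
for k in ([0,1],[0,1,2],[0,1,2,3],[0,1,2,3,4],[0,1,5],[0,1,2,3,4,5]):
    P=tri([o[i] for i in k]);print(k,P.round(1),[ (proj(a,P)[0]-b).round(1) for a,b in o])
E
```

```text
[0, 1] [ 572.  -105.7  170.2] [array([-0.1, -0.8]), array([0.3, 0.7]), array([0.8, 0.1]), array([ 1.8, -2.7]), array([ 1.7, -1.5]), array([0.5, 1.5])]
[0, 1, 2] [ 571.8 -105.7  169.8] [array([-0.6, -0.7]), array([0.2, 0.7]), array([0.5, 0.1]), array([ 1.1, -2.4]), array([ 0.8, -1.8]), array([0.4, 1.7])]
[0, 1, 2, 3] [ 571.6 -105.8  169.4] [array([-0.9, -0.3]), array([0.3, 0.9]), array([0.2, 0.2]), array([ 0.8, -1.7]), array([ 0. , -1.5]), array([0.3, 1.8])]
[0, 1, 2, 3, 4] [ 571.7 -105.9  169.5] [array([-0.8, -0.2]), array([0.4, 1.1]), array([0.2, 0.3]), array([ 1. , -1.4]), array([ 0.1, -1.2]), array([0.3, 1.9])]
[0, 1, 5] [ 571.6 -105.4  172.8] [array([ 0.4, -1.9]), array([-1.4,  0.5]), array([ 1.1, -0.1]), array([ 1.3, -5.2]), array([ 4.2, -2.7]), array([0.4, 0.6])]
[0, 1, 2, 3, 4, 5] [ 571.1 -105.9  172.4] [array([-0.2, -0.9]), array([-1.5,  1.3]), array([0.4, 0.4]), array([ 0.4, -3.1]), array([ 2.2, -1.8]), array([0.2, 0.9])]
```

apply_moves(moves=[1,-12,36,2,-4,1,-12,36,0,-4,1,-12,36,0,-4,1,-12,36,0,-4,1,-12,36,0,-4,1,-12,36,0,-4,1,-12,36,0,-4,1,-12,36,0,-4,1,-12,36,0,-4,1,-12,36,0,-4])

```text
clock: 7.8
ee_pos: [520.3, 158.2, 287.7]
ee_rot: [180.0, -0.1, 31.2]
contact_force: [0.4, -0.9, 0.3]
grip_width: 88.2
gripper_force: 0.0
```

apply_moves(moves=[1,-4,36,-30,-0.9,1,0,36,-30,0,1,0,15,-30,0,1,0,0,0,0,1,0,0,0,0,1,0,0,0,0])

```text
clock: 8.3
ee_pos: [519.0, 235.0, 205.5]
ee_rot: [179.9, -0.1, 30.5]
contact_force: [-0.9, 0.4, -0.4]
grip_width: 88.0
gripper_force: 0.0
```

```bash
python3 - <<'E'
from h import *
w=snap('wrist','w5');r=read_state();print(r['clock'],r['ee_pos'],r['ee_rot'])
g=np.arange(600)/3.-100; X,Y=np.meshgrid(530+g,250-g)
uv=proj(w,np.stack([X,Y,0*X+8],-1)).reshape(600,600,2).astype(np.float32)
t=cv2.remap(w['frame'],uv[...,0],uv[...,1],cv2.INTER_CUBIC)
cv2.imwrite('pics/v8.png',t)
E
```

```text
8.35 [519.25947981 234.8489707  205.77503739] [179.92619279  -0.18930348  30.46470165]
```

View pics/v8.png

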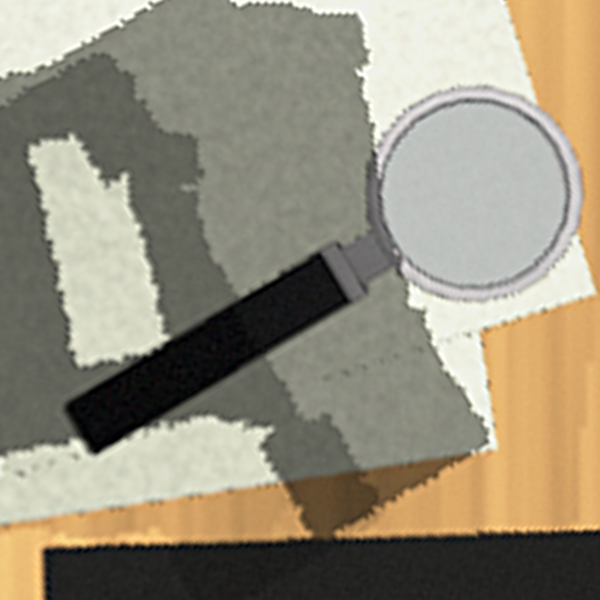

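The map puts the lens centre at (477,193) and the handle end at (82,427), so the handle runs at 30.5° and the grip point is about (519.6,244.6).

apply_moves(moves=[1,0.4,9.8,-38,0,1,0,0,-38,0,1,0,0,-38,0,1,0,0,-38,0,1,0,0,-30,0,1,0,0,-10,0,1,0,0,-5,0,1,0,0,0,0,1,0,0,0,0])

```text
clock: 9.1
ee_pos: [520.4, 245.7, 8.7]
ee_rot: [179.9, -0.2, 30.5]
contact_force: [-0.4, 0.8, 0.6]
grip_width: 88.1
gripper_force: 0.0
```

apply_moves(moves=[1,-0.6,-0.9,-5.2,0,1,0,0,0,0,-1,0,0,0,0,-1,0,0,0,0,-1,0,0,0,0,-1,0,0,0,0,-1,0,0,0,0,-1,0,0,0,0,-1,0,0,0,0,-1,0,0,0,0])

```text
clock: 9.93
ee_pos: [518.3, 244.8, 1.3]
ee_rot: [-180.0, 0.0, 30.5]
contact_force: [0.1, 0.9, 0.1]
grip_width: 36.9
gripper_force: 0.0
```

apply_moves(moves=[-1,0,0,0,0,-1,0,0,10,0,-1,0,0,25,0,-1,0,0,25,0,-1,0,0,20,0,-1,0,0,10,0,-1,0,0,0,0,-1,0,0,0,0])

```text
clock: 10.6
ee_pos: [518.1, 244.8, 91.1]
ee_rot: [-180.0, 0.0, 30.5]
contact_force: [-0.8, 0.3, 0.0]
grip_width: 0.4
gripper_force: 0.0
```

The fingers had not finished closing before the lift, so I missed the handle. Reopening and looking again.

apply_moves(moves=[1,0,-10,38,0,1,0,0,38,0,1,0,0,38,0,1,0,0,0,0,1,0,0,0,0,1,0,0,0,0,1,0,0,0,0,1,0,0,0,0,1,0,0,0,0,1,0,0,0,0])

```text
clock: 11.43
ee_pos: [518.1, 234.8, 204.5]
ee_rot: [-180.0, 0.1, 30.5]
contact_force: [-0.7, 0.2, 1.1]
grip_width: 64.7
gripper_force: 0.0
```

```bash
python3 - <<'E'
from h import *
w=snap('wrist','w6');r=read_state();print(r['clock'],r['ee_pos'],r['ee_rot'],r['grip_width'])
g=np.arange(600)/3.-100; X,Y=np.meshgrid(530+g,250-g)
uv=proj(w,np.stack([X,Y,0*X+16],-1)).reshape(600,600,2).astype(np.float32)
t=cv2.remap(w['frame'],uv[...,0],uv[...,1],cv2.INTER_CUBIC)
cv2.imwrite('pics/v9.png',t)
E
```

```text
11.4833 [518.16771844 234.81143682 204.74258484] [-1.79983026e+02  4.88650587e-02  3.05473612e+01] 69.4078410202411
```

View pics/v9.png

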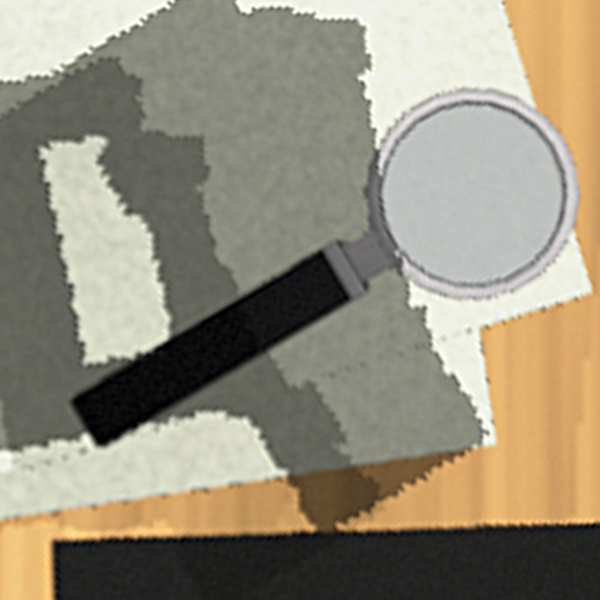

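apply_moves(moves=[1,1.3,10.2,-38,0,1,0,0,-38,0,1,0,0,-38,0,1,0,0,-38,0,1,0,0,-30,0,1,0,0,-10,0,1,0,0,-8,0,1,0,0,0,0,1,0,0,0,0])

```text
clock: 12.23
ee_pos: [520.5, 245.3, 6.7]
ee_rot: [180.0, -0.1, 30.5]
contact_force: [-0.2, -0.8, 0.0]
grip_width: 88.0
gripper_force: 0.0
```

apply_moves(moves=[0,-0.8,-0.3,-3.2,0,-1,0,0,0,0,-1,0,0,0,0,-1,0,0,0,0,-1,0,0,0,0,-1,0,0,0,0,-1,0,0,0,0,-1,0,0,0,0,-1,0,0,0,0,-1,0,0,0,0])

```text
clock: 13.07
ee_pos: [518.8, 244.7, 2.1]
ee_rot: [-180.0, 0.0, 30.5]
contact_force: [0.6, -0.9, -0.5]
grip_width: 23.8
gripper_force: 0.0
```

apply_moves(moves=[-1,0,0,0,0,-1,0,0,0,0,-1,0,0,0,0,-1,0,0,0,0,-1,0,0,0,0,-1,0,0,0,0,-1,0,0,0,0,-1,0,0,0,0])

```text
clock: 13.73
ee_pos: [518.8, 244.7, 2.1]
ee_rot: [-180.0, 0.0, 30.5]
contact_force: [0.5, 0.9, 0.2]
grip_width: 19.9
gripper_force: 30.0
```

apply_moves(moves=[-1,0,0,8,0,-1,0,0,20,0,-1,0,0,30,0,-1,0,0,35,0,-1,0,0,35,0,-1,0,0,35,0,-1,0,0,35,0,-1,0,0,35,0,-1,0,0,35,0,-1,0,0,10,0])

```text
clock: 14.57
ee_pos: [519.6, 245.0, 286.2]
ee_rot: [179.9, -0.5, 30.5]
contact_force: [0.3, -0.2, -0.2]
grip_width: 19.6
gripper_force: 30.0
```

apply_moves(moves=[-1,-4,-20,0,-2,-1,-5,-28,0,-2,-1,-5,-28,0,-2,-1,-5,-28,0,-2,-1,-5,-28,0,-2,-1,-5,-28,0,-2,-1,-5,-28,0,-2,-1,-5,-28,0,-2,-1,-5,-28,0,-2,-1,-5,-28,0,-2])

```text
clock: 15.4
ee_pos: [468.9, -28.4, 279.7]
ee_rot: [-180.0, 0.0, 10.4]
contact_force: [0.4, -0.2, -0.8]
grip_width: 19.8
gripper_force: 30.0
```

apply_moves(moves=[-1,-5,-28,0,-2,-1,-5,-28,0,-2,-1,-5,-28,0,-2,-1,-5,-28,0,-2,-1,-5,-28,0,-2,-1,-2,-20,0,-0.5,-1,0,-10,0,0,-1,0,0,0,0,-1,0,0,0,0,-1,0,0,0,0])

```text
clock: 16.23
ee_pos: [442.9, -196.1, 280.0]
ee_rot: [-180.0, 0.0, 0.1]
contact_force: [0.8, 0.1, -2.1]
grip_width: 19.5
gripper_force: 30.0
```

```bash
python3 - <<'E'
from h import *
r=read_state();print(r['clock'],r['ee_pos'],r['ee_rot'],r['contact_force'],r['wrist_torque'],r['grip_width'])
d=snap('side','side7');s=snap('scene','scene7');w=snap('wrist','w7')
c=lambda a,x,y:cv2.resize(a['frame'][y:y+165,x:x+220],(400,300),interpolation=cv2.INTER_CUBIC)
cv2.imwrite('pics/v10.png',np.vstack([np.hstack([c(d,200,130),c(s,150,180)]),np.hstack([cv2.resize(w['frame'],(400,300)),c(s,150,180)*0])]))
E
```

```text
16.2333 [ 442.93054392 -196.13765391  280.00295172] [-1.79971657e+02  8.75544977e-03  1.15995398e-01] [ 0.76977516  0.12062547 -2.11763041] [-0.0219587   0.18041551  0.03792007] 19.46945256196745
```

apply_moves(moves=[-1,0.6,-7.3,0,0,-1,0,0,-20,0,-1,0,0,-20,0,-1,0,0,-20,0,-1,0,0,-18,0,-1,0,0,-14,0,-1,0,0,-10,0,-1,0,0,-6,0,-1,0,0,0,0,-1,0,0,0,0])

```text
clock: 17.22
ee_pos: [443.7, -204.8, 172.5]
ee_rot: [180.0, -0.0, 0.1]
contact_force: [0.2, -0.4, -1.0]
grip_width: 19.8
gripper_force: 30.0
```

```bash
python3 - <<'E'
from h import *
r=read_state();print(r['clock'],r['ee_pos'],r['ee_rot'],r['contact_force'],r['wrist_torque'])
d=snap('side','side8');s=snap('scene','scene8');w=snap('wrist','w8')
tip=r['ee_pos']
L=[524.4,-203.4,tip[2]+4.9]
for a,n in((d,'side'),(s,'scene'),(w,'wrist')): print(n,proj(a,[L,[571.5,-105.8,171]]).round(1))
c=lambda a,x,y:cv2.resize(a['frame'][y:y+90,x:x+120],(400,300),interpolation=cv2.INTER_CUBIC)
cv2.imwrite('pics/v10.png',np.vstack([np.hstack([c(d,250,180),c(s,185,225)]),np.hstack([cv2.resize(w['frame'],(400,300)),cv2.resize(w['frame'][100:300,120:387],(400,300))])]))
E
```

```text
17.2167 [ 443.65739709 -204.7765641   172.53198725] [ 1.79977520e+02 -2.83637385e-02  5.07265064e-02] [ 0.22094736 -0.44661288 -1.02984707] [ 0.00349221  0.17131856 -0.01063612]
side [[316.  254.3]
 [323.6 218.3]]
scene [[239.1 286. ]
 [290.3 257.5]]
wrist [[253.   91.2]
 [ 43.2 -12.1]]
```

View pics/v10.png

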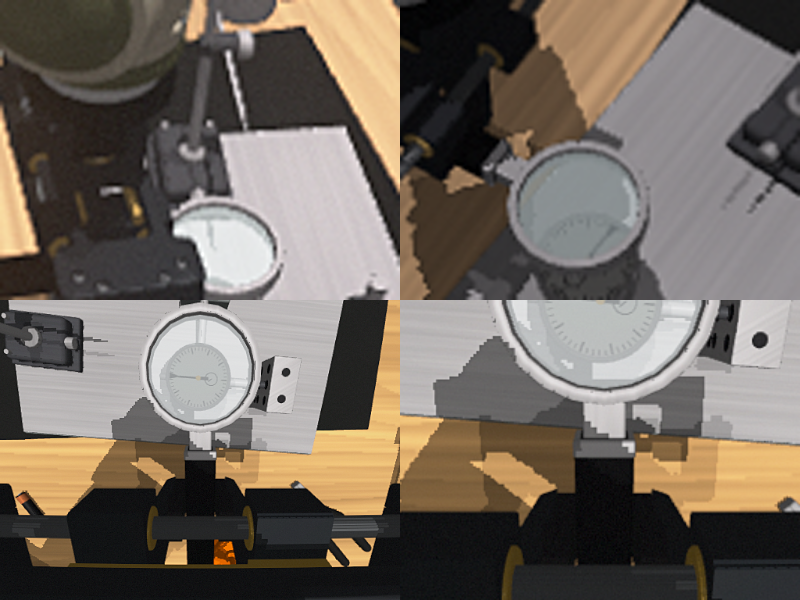

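Lens centre is at scene (238.4,285.9) and wrist (254.7,89.6), matching predictions to about 1 px. What remains is to lower the lens to the scriber height.

apply_moves(moves=[-1,0,1.2,-3.5,0,-1,0,0,-3,0,-1,0,0,0,0,-1,0,0,0,0,-1,0,0,0,0,-1,0,0,0,0])

```text
clock: 17.87
ee_pos: [443.4, -203.4, 165.7]
ee_rot: [180.0, -0.0, 0.0]
contact_force: [-0.6, 0.3, -0.9]
grip_width: 19.5
gripper_force: 30.0
```

```bash
python3 - <<'E'
from h import *
r=read_state();print(r['clock'],r['ee_pos'],r['ee_rot'],r['qd'].round(2),r['gripper_force'])
# lens centre from rim ellipse in scene & side via bright rim is rough; use tip consistency instead: tip vs lens in scene
s=snap('scene','scene9');w=snap('wrist','w9')
def rim(a,C):
    # score of rim circle over (x,y) shifts: rim ring brightness vs inside
    t=np.linspace(0,2*np.pi,180);best=None
    g=cv2.cvtColor(a['frame'],cv2.COLOR_BGR2GRAY).astype(np.float32);G=cv2.GaussianBlur(g,(3,3),0)
    def v(c,rad):
        P=np.stack([c[0]+rad*np.cos(t),c[1]+rad*np.sin(t),0*t+c[2]+7],1);u=proj(a,P).astype(np.float32)
        return cv2.remap(G,u[:,0].copy(),u[:,1].copy(),cv2.INTER_LINEAR)
    for dx in np.arange(-8,8.1,1):
        for dy in np.arange(-8,8.1,1):
            c=C+[dx,dy,0];q=np.median(v(c,34)-v(c,31))+np.median(v(c,34)-v(c,38))
            if best is None or q>best[0]: best=(q,dx,dy)
    return best
z=r['ee_pos'][2]+4.9
print(z,rim(s,np.array([524.4,-203.4,z])),rim(w,np.array([524.4,-203.4,z])))
E
```

```text
17.8667 [ 443.44477139 -203.40936517  165.66811701] [ 1.79993461e+02 -8.09367603e-03  4.49072344e-02] [ 0.08 -0.14 -0.03 -0.12  0.02 -0.12] 29.998469352722168
170.56811700616663 (np.float32(55.302063), np.float64(0.0), np.float64(-1.0)) (np.float32(98.00314), np.float64(0.0), np.float64(0.0))
```

apply_moves(moves=[-1,0,0,1,0,-1,0,0,0,0,-1,0,0,0,0,-1,0,0,0,0,-1,0,0,0,0])

```text
clock: 18.38
ee_pos: [443.4, -203.4, 166.6]
ee_rot: [-180.0, -0.0, 0.0]
contact_force: [0.6, -0.8, -0.6]
grip_width: 19.5
gripper_force: 30.0
```

```bash
python3 -c "
from workcell import *
r=read_state();print(r['ee_pos'],r['clock']);print(close_job())"
```

```text
[ 443.40332299 -203.37548982  166.57352117] 18.3833
the job is handed in; nothing more can be done
None
```

The job is handed in, with no verdict returned: the dial is zeroed at the needle, and the magnifier is held over it within about 1 mm of its axis, lens centre about 171.5 mm high; the scriber point measured 167–179 mm depending on the views used (best about 170–172), so height is the least certain part.

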